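# Tidy the entry shelf: load the key-box drawer and stack the trays stepped

### The arm

A 6-joint arm with a two-finger parallel gripper is mounted at the origin on the work surface. World frame = base frame: x ahead of the robot, y to its left, z up, the work surface at z = 0. Lengths are in m, angles in rad, forces in N, time in s.
With the tool pointing down it reaches from about 0.375 to 0.925 m from the base axis. Payload 5.7 kg.
Tool frame: the origin (TCP) lies midway between the tips of the shut fingers; the grasp point (between the pads) lies 19 mm behind it; z points along the fingers, x is the direction in which the jaws open and shut, and the axes are right-handed (so a half turn about z gives the same grasp; the last joint's range is limited). The gripper opens to 88 mm and grips with 3 to 60 N. Pads are 20 mm wide; open, the fingers measure 115 mm over their backs; the gripper's body (75 mm by 178 mm) begins 61 mm behind the grasp point.
Start: joints at [-1.31, 0.359, 1.51, -0, 1.272, -0.115], TCP at [0.22, -0.558, 0.223] pointing down, gripper open.
Joint ranges: [-2.97, 2.97], [-1.01, 2.36], [0.21, 2.38], [-0.96, 4.11], [0.2, 2.71], [-2.98, 2.98]. Speed limits (rad/s): [2.39, 2.39, 3.14, 3.14, 3.14, 3.14].

### API

Orientations are given as a unit quaternion [x, y, z, w].
In Python, from bench import move_ptp, servo_line, goto_joints, move_gripper, sleep, inverse_kinematics, capture, PlanningError, close_job, spot_in, silhouettes, current_clock, current_joint_pos, current_qvel, current_joint_torque, current_position, current_orientation, current_force, current_torque, current_finger_gap gives the robot as it stands. Calls block until the motion is done:
- move_ptp(position, orientation): joint-space move of the TCP to a pose.
- servo_line(position, orientation=None, rate=0.15, contact_N=None): straight line of the TCP; orientation=None keeps the orientation; rate is the mean speed in m/s. With contact_N (N) it stops when the force on the tool has changed by that much, and returns True; else False.
- goto_joints(angles): joint-space move.
- move_gripper(opening): finger opening in m; the grip force is fixed at half the most; returns when the fingers have stopped.
- sleep(seconds).
- inverse_kinematics(position, orientation): joint angles nearest the present ones, or None.
- capture(name): name is "side" or "top" or "wrist"; returns a dict with "image" (480x640x3 uint8, blue, green, red), "range_z" (480x640 float32, m along the optical axis (not along the pixel's ray), 0 where there is no reading), "intrinsics" (3x3 intrinsics, pixels), "R" (3x3) and "t" (3): a world point X has camera coordinates R X + t. Camera axes: x right, y down, z forward; pixel columns grow to the right and rows downward; lengths in m; the calibration is good to about 2 mm. A picture is of the moment at which its call begins.
A pose or a line that the arm cannot do raises PlanningError and nothing moves.
- close_job(): hands the job in, once; it reports no verdict.
Trained networks look in the newest picture that a camera, given by its name, has taken for a name from the list of things; names that differ only in an ending like _2 or _b are one class to them, and where a whole thing is asked for, a point or a joint stands for the part that bears it (a point fixed in the world has none). Each returns a list of dicts, best first, with "conf" (0 to 1); they miss things now and then, are a little off and sometimes report something else, mostly with a low value. They report only what shows in the picture. A call takes as long as a camera call.
- spot_in(camera, query): "xy" ([column, row] in pixels, amid what is visible of it).
- silhouettes(camera, query): "region" (480x640 bool, what is visible of it) and "xy" ([column, row] in pixels, amid what is visible of it).
Readings, each from a call of its own:
- current_clock(): time.
- current_joint_pos(): joint angles.
- current_qvel(): joint speeds.
- current_joint_torque(): joint torques, N m.
- current_position(): TCP position.
- current_orientation(): TCP orientation.
- current_force(): force on the tool from outside, world axes, zero at the start.
- current_torque(): the same for the moment, N m.
- current_finger_gap(): finger opening in m.
Only numpy, scipy, OpenCV 4.12 (cv2) and the standard library are available. Lean on these libraries where they do the work, as an engineer would, in place of code of your own. Each camera call takes 0.05 s, during which the arm holds its last target.

### The job

Tidy the entry shelf: put the red bike light and the umbrella tip cap into the open drawer of the key box and push the drawer home until its catch seats. Stack all the small trays there are, in any order, on the dark base strip, square to it and staggered to alternate ends: the lowest 15 mm off the strip's middle towards the brass stud, the next 15 mm towards the other end, and so on, so that each sits on the rim below and leaves one end of it open. Leave the ring dish and the note holder alone.

Things in the scene. Friction and masses are not known exactly. Their poses are not given: they have to be found in the camera images.
- dock_top (a point): middle of the top face of the dark steel base strip, fixed to the shelf: 165 mm long (x axis) x 66 mm wide (y), top 12 mm above the shelf. The x axis points to the end with the flat brass stud (12 mm across, 3 mm high, 76 mm from the middle, clear of a tray 15 mm off the middle).
- tray1_c (a point): centre (half-way up) of the blue open tray: 110 mm long (its x axis) x 56 mm wide (y) x 30 mm high, walls and floor 5 mm thick, flat underside, both ends alike, 140 g or so. It may be absent (None from the start). Trays stack with the flat underside on the rim below, 30 mm a level.
- tray2_c (a point): centre (half-way up) of the yellow open tray: 110 mm long (its x axis) x 56 mm wide (y) x 30 mm high, walls and floor 5 mm thick, flat underside, both ends alike, 140 g or so. It may be absent (None from the start). Trays stack with the flat underside on the rim below, 30 mm a level.
- tray3_c (a point): centre (half-way up) of the green open tray: 110 mm long (its x axis) x 56 mm wide (y) x 30 mm high, walls and floor 5 mm thick, flat underside, both ends alike, 140 g or so. It may be absent (None from the start). Trays stack with the flat underside on the rim below, 30 mm a level.
- tray4_c (a point): centre (half-way up) of the white open tray: 110 mm long (its x axis) x 56 mm wide (y) x 30 mm high, walls and floor 5 mm thick, flat underside, both ends alike, 140 g or so. It may be absent (None from the start). Trays stack with the flat underside on the rim below, 30 mm a level.
- light_c (a point): centre of the red bike light lying on its flat underside: 78 mm long (x axis) x 34 mm wide x 30 mm high, black press button on top, about 110 g.
- cap_c (a point): centre of the black and grey umbrella tip cap lying down: 70 mm long (x axis) x 28 mm wide x 28 mm high, flat-sided so that it does not roll, about 40 g.
- drawer_load (a point): point on the drawer's inner floor, mid-width, 63 mm behind the outer face of the front; moves with the drawer; x axis = closing direction, z up. Floor 12 mm above the shelf; inside 188 mm wide (y), from 55 mm before to 130 mm behind this point (x), of which only the pulled-out part is open above; side walls 40 mm, front 48 mm above the floor.
- keybox: fixed dark wooden key box that the drawer slides into: 210 mm deep (x), 220 mm wide, 64 mm high; origin under its centre, x axis = the drawer's closing direction.
- drawer_face (a point): centre of the outer face of the white drawer front (216 mm wide, from 8 to 60 mm above the shelf; this point 37 mm above the shelf; axes as drawer_load). Push here.
- drawer (a joint): how far the drawer is open, m: 0 = home, starts 0.125 to 0.15. Slides with about 1 N of friction; a spring catch resists with about 3 N from 17 to 8 mm before home, then draws it shut and holds it.
- dish: white porcelain ring dish, 90 mm across, 28 mm high, origin under its centre; loose, leave alone.
- clip: chrome spring-clip note holder, foot 60 mm across, 88 mm high, origin under its centre; loose, leave alone.

How it is judged:
On the way, in this order (a step that is already met when the one before it is completed fails the run):
1. the light and the cap lie in the open drawer (x of light_c in the frame of drawer_load between -0.06 and 0.13 m and y of light_c in the frame of drawer_load between -0.095 and 0.095 m and z of light_c in the frame of drawer_load between 0 and 0.03 m and x of cap_c in the frame of drawer_load between -0.06 and 0.13 m and y of cap_c in the frame of drawer_load between -0.095 and 0.095 m and z of cap_c in the frame of drawer_load between 0 and 0.03 m and value of joint drawer above 0.02 m), for 0.2 s.
2. the drawer is pushed home onto its catch (value of joint drawer below 0.004 m), for 0.2 s.
At the end, for the whole second after the job is handed in: Light and cap in the drawer, drawer home within 4 mm; each tray present on the strip or the tray below, level (0.08 rad), square (0.15 rad), within 10 mm of the centre line and 15 +/- 11 mm off the middle: 1st and 3rd levels towards the stud, 2nd and 4th away (x of light_c in the frame of drawer_load between -0.06 and 0.13 m and y of light_c in the frame of drawer_load between -0.095 and 0.095 m and z of light_c in the frame of drawer_load between 0 and 0.03 m and x of cap_c in the frame of drawer_load between -0.06 and 0.13 m and y of cap_c in the frame of drawer_load between -0.095 and 0.095 m and z of cap_c in the frame of drawer_load between 0 and 0.03 m and value of joint drawer below 0.004 m and ((z of tray1_c in the frame of dock_top between 0.008 and 0.022 m and x of tray1_c in the frame of dock_top between 0.004 and 0.026 m) or (z of tray1_c in the frame of dock_top between 0.038 and 0.052 m and x of tray1_c in the frame of dock_top between -0.026 and -0.004 m) or (z of tray1_c in the frame of dock_top between 0.068 and 0.082 m and x of tray1_c in the frame of dock_top between 0.004 and 0.026 m) or (z of tray1_c in the frame of dock_top between 0.098 and 0.112 m and x of tray1_c in the frame of dock_top between -0.026 and -0.004 m)) and y of tray1_c in the frame of dock_top between -0.01 and 0.01 m and angle between each of tray1_c, tray2_c, tray3_c, tray4_c's own z axis and vertical below 0.08 rad and angle between the x axis of each of tray1_c, tray2_c, tray3_c, tray4_c and the x axis of dock_top, either way round below 0.15 rad and ((z of tray2_c in the frame of dock_top between 0.008 and 0.022 m and x of tray2_c in the frame of dock_top between 0.004 and 0.026 m) or (z of tray2_c in the frame of dock_top between 0.038 and 0.052 m and x of tray2_c in the frame of dock_top between -0.026 and -0.004 m) or (z of tray2_c in the frame of dock_top between 0.068 and 0.082 m and x of tray2_c in the frame of dock_top between 0.004 and 0.026 m) or (z of tray2_c in the frame of dock_top between 0.098 and 0.112 m and x of tray2_c in the frame of dock_top between -0.026 and -0.004 m)) and y of tray2_c in the frame of dock_top between -0.01 and 0.01 m and ((z of tray3_c in the frame of dock_top between 0.008 and 0.022 m and x of tray3_c in the frame of dock_top between 0.004 and 0.026 m) or (z of tray3_c in the frame of dock_top between 0.038 and 0.052 m and x of tray3_c in the frame of dock_top between -0.026 and -0.004 m) or (z of tray3_c in the frame of dock_top between 0.068 and 0.082 m and x of tray3_c in the frame of dock_top between 0.004 and 0.026 m) or (z of tray3_c in the frame of dock_top between 0.098 and 0.112 m and x of tray3_c in the frame of dock_top between -0.026 and -0.004 m)) and y of tray3_c in the frame of dock_top between -0.01 and 0.01 m and ((z of tray4_c in the frame of dock_top between 0.008 and 0.022 m and x of tray4_c in the frame of dock_top between 0.004 and 0.026 m) or (z of tray4_c in the frame of dock_top between 0.038 and 0.052 m and x of tray4_c in the frame of dock_top between -0.026 and -0.004 m) or (z of tray4_c in the frame of dock_top between 0.068 and 0.082 m and x of tray4_c in the frame of dock_top between 0.004 and 0.026 m) or (z of tray4_c in the frame of dock_top between 0.098 and 0.112 m and x of tray4_c in the frame of dock_top between -0.026 and -0.004 m)) and y of tray4_c in the frame of dock_top between -0.01 and 0.01 m); the robot touches nothing.
It fails at once if the ring dish is pushed more than 3 cm or tipped (distance of dish from where it was at the start of the episode above 0.03 m or angle between dish's own z axis and vertical above 0.5 rad).
It fails at once if the note holder is pushed more than 3 cm or tipped (distance of clip from where it was at the start of the episode above 0.03 m or angle between clip's own z axis and vertical above 0.5 rad).
Of tray1, tray2, tray3, tray4 only 3 to 4 are there at a start; the rules pass over those that are not, and their reading is None.
At some moment in a run one of light, cap, tray1, tray2, tray3, tray4 may be knocked a few centimetres aside while the robot is not near it.
Once in a run the grip may slacken for a moment while it holds something.
It also fails if it takes over 210 s, if anything falls off the work surface, if the arm or the gripper's body presses on something with over 40 N, if the wrist force passes 120 N, or if a joint passes its speed limit or range.

## Working session

There is one attempt and no reset: what is moved stays moved. The work goes in short steps, each a Python script; the robot and the scene stay as the last script left them, time stands still between calls to the robot, and variables do not carry over. Pictures are saved under pics/ and viewed, and the job is handed in when it is done.

```bash
ls; mkdir -p pics
python3 - <<'E'
from bench import *
import cv2
for n in ["side","top","wrist"]:
    c=capture(n); cv2.imwrite(f"pics/{n}0.png",c["image"]); print(n,c["intrinsics"].tolist(),c["R"].tolist(),c["t"].tolist())
print(current_clock())
E
```

```text
pics
side [[502.99542373876875, 0.0, 317.47384614480893], [0.0, 502.99542373876875, 237.42995464299406], [0.0, 0.0, 1.0]] [[-0.8951921130220573, -0.44521268270882935, -0.020414405166732166], [-0.22570274786823416, 0.4923668580261511, -0.8406147433409575], [0.3843037215378385, -0.7479041009866593, -0.5412486538916325]] [0.522592890511319, 0.21763499349304738, 0.9376283885399253]
top [[530.4678673683413, 0.0, 331.4836890811617], [0.0, 530.4678673683413, 242.91990503910174], [0.0, 0.0, 1.0]] [[0.028570308763083873, -0.9995901844968539, 0.0017889982469960057], [-0.995116580069036, -0.028611518088365283, -0.09446890019675666], [0.09448137133259484, 0.000918743829830101, -0.9955262057730512]] [-0.05854484931863946, 0.6248572994867982, 1.2040867831087827]
wrist [[363.8084884800703, 0.0, 312.8619571612935], [0.0, 363.8084884800703, 238.47430479365343], [0.0, 0.0, 1.0]] [[0.3664998417997368, -0.9304164318522453, -0.001768982788312254], [-0.8952002028283108, -0.3531447093600839, 0.2718554967388639], [-0.25356352816783484, -0.09805140279628549, -0.9623364586218074]] [-0.5994538890078848, -0.03351117930493209, 0.39048854352285284]
0.15
```

View pics/top0.png

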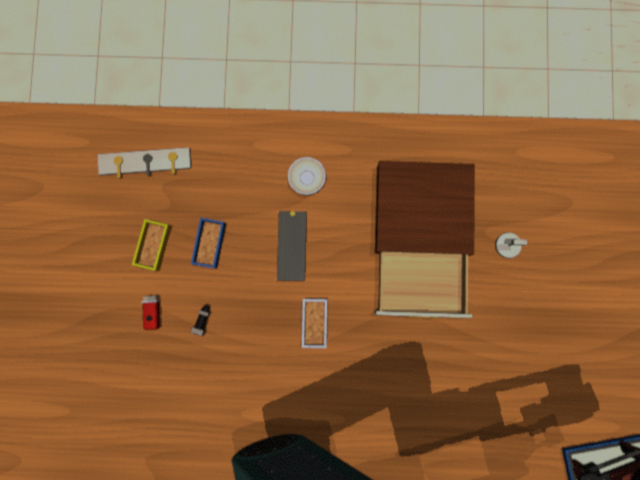

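View pics/side0.png

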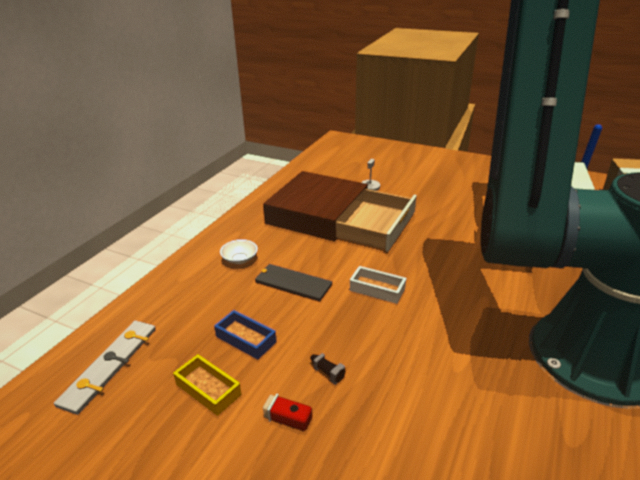

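View pics/wrist0.png

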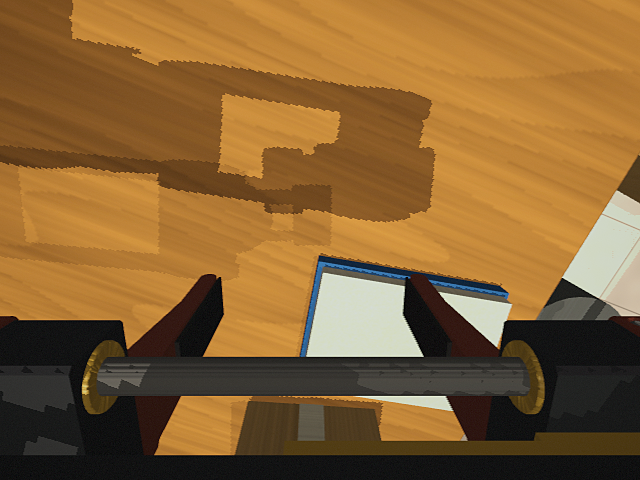

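```bash
cat > h.py <<'E'
from bench import *
import numpy as np, cv2
from scipy.spatial.transform import Rotation as Rn
def world(c,mask):
    v,u=np.nonzero(mask & (c["range_z"]>0)); z=c["range_z"][v,u].astype(float); K=c["intrinsics"]
    P=np.stack([(u-K[0,2])/K[0,0]*z,(v-K[1,2])/K[1,1]*z,z],1)
    return (P-c["t"])@c["R"]
def rect(P,zmin,zmax=1):
    """min area rect of points in height band"""
    Q=P[(P[:,2]>zmin)&(P[:,2]<zmax)]
    if len(Q)<8: return None
    # drop xy outliers
    m=np.median(Q[:,:2],0); Q=Q[np.linalg.norm(Q[:,:2]-m,axis=1)<0.12]
    (cx,cy),(w,h),a=cv2.minAreaRect((Q[:,:2]*1000).astype(np.float32))
    if w<h: w,h,a=h,w,a+90
    a=np.deg2rad((a+90)%180-90)
    return dict(c=np.array([cx,cy])/1000,L=w,W=h,a=a,z=np.percentile(Q[:,2],[5,50,95]),n=len(Q))
def find(cam,q,zmin=0.008,zmax=0.2,c=None):
    c=c or capture(cam)
    out=[]
    for s in silhouettes(cam,q)[:3]:
        m=cv2.erode(s["region"].astype(np.uint8),np.ones((3,3))) if 0 else s["region"].astype(np.uint8)
        P=world(c,m>0); r=rect(P,zmin,zmax) if len(P) else None
        out.append((s["conf"],s["xy"],r))
    return out
def show(q,o):
    for conf,xy,r in o:
        print(q,round(conf,2),np.round(xy).tolist(), None if r is None else (np.round(r['c'],4).tolist(),'L%.0f W%.0f a%.3f'%(r['L'],r['W'],r['a']),np.round(r['z'],3).tolist(),r['n']))
def quat(yaw):
    """tool down; yaw = world direction of tool x (jaw axis)"""
    x=np.array([np.cos(yaw),np.sin(yaw),0]); z=np.array([0,0,-1.]); y=np.cross(z,x)
    return Rn.from_matrix(np.stack([x,y,z],1)).as_quat()
E
python3 - <<'E'
from h import *
for cam in ["top","side"]:
    c=capture(cam)
    print(cam)
    for q in ["tray1_c","tray2_c","tray3_c","tray4_c","light_c","cap_c","drawer_face","keybox","dish","clip"]:
        show(q,find(cam,q,c=c))
print(current_clock(), current_orientation())
E
```

```text
top
tray1_c 0.68 [209.0, 243.0] ([0.6201, 0.249], 'L110 W58 a-0.149', [0.008, 0.025, 0.033], 631)
tray2_c 0.57 [148.0, 247.0] ([0.6118, 0.382], 'L110 W59 a-0.205', [0.008, 0.023, 0.033], 744)
tray4_c 0.74 [316.0, 322.0] ([0.442, -0.0056], 'L107 W55 a0.029', [0.008, 0.025, 0.033], 476)
light_c 0.86 [151.0, 313.0] ([0.455, 0.372], 'L78 W34 a0.070', [0.015, 0.029, 0.033], 550)
cap_c 0.61 [201.0, 324.0] ([0.442, 0.2545], 'L68 W27 a-0.294', [0.016, 0.024, 0.03], 302)
drawer_face 0.72 [420.0, 280.0] ([0.5384, -0.2548], 'L204 W148 a-1.569', [0.009, 0.013, 0.058], 5328)
keybox 0.68 [151.0, 250.0] ([0.6113, 0.3817], 'L109 W59 a-0.205', [0.008, 0.023, 0.033], 721)
keybox 0.57 [422.0, 237.0] ([0.6476, -0.252], 'L239 W219 a-0.005', [0.01, 0.063, 0.067], 8344)
dish 0.57 [305.0, 177.0] ([0.7845, 0.0241], 'L85 W85 a-1.540', [0.009, 0.017, 0.029], 829)
dish 0.48 [209.0, 240.0] ([0.6203, 0.2488], 'L110 W58 a-0.145', [0.008, 0.025, 0.033], 629)
clip 0.91 [508.0, 245.0] ([0.6367, -0.4578], 'L58 W57 a0.762', [0.009, 0.013, 0.089], 510)
side
tray1_c 0.81 [245.0, 331.0] ([0.6179, 0.2477], 'L112 W61 a-0.15
[... 529 characters left out ...]
[0.4408, 0.2568], 'L72 W28 a-0.212', [0.012, 0.022, 0.027], 471)
drawer_face 0.66 [374.0, 215.0] ([0.5513, -0.2537], 'L208 W178 a-1.566', [0.01, 0.015, 0.054], 2879)
drawer_face 0.18 [243.0, 332.0] ([0.6181, 0.2494], 'L112 W59 a-0.177', [0.01, 0.022, 0.03], 1091)
dish 0.92 [240.0, 254.0] ([0.7833, 0.0223], 'L89 W89 a-0.379', [0.009, 0.019, 0.028], 542)
dish 0.59 [244.0, 331.0] ([0.6189, 0.2476], 'L114 W61 a-0.156', [0.01, 0.022, 0.03], 1145)
dish 0.47 [380.0, 283.0] ([0.4401, -0.0067], 'L111 W63 a0.008', [0.009, 0.021, 0.03], 990)
clip 0.59 [373.0, 183.0] ([0.6147, -0.4238], 'L141 W45 a-1.175', [0.009, 0.013, 0.088], 167)
1.25 [ 8.26755684e-01 -5.62561142e-01 -3.00706350e-05 -1.86879839e-05]
```

```bash
cat >> h.py <<'E'
def allpts(c):
    K=c["intrinsics"]; z=c["range_z"].astype(float); v,u=np.mgrid[0:480,0:640]
    P=np.stack([(u-K[0,2])/K[0,0]*z,(v-K[1,2])/K[1,1]*z,z],2)
    W=(P-c["t"])@c["R"]; W[z<=0]=np.nan; return W
def dock(cam):
    c=capture(cam); W=allpts(c); h=cv2.cvtColor(c["image"],cv2.COLOR_BGR2HSV)
    m=(W[...,2]>0.005)&(W[...,2]<0.019)&(abs(W[...,0]-0.58)<0.15)&(abs(W[...,1]-0.035)<0.08)&(h[...,1]<110)&(h[...,2]<110)
    return m,W,c
E
python3 - <<'E'
from h import *
for cam in ["top","side"]:
    m,W,c=dock(cam)
    P=W[m]; r=rect(P,0.004); print(cam,r)
    # stud: yellow px higher
    h=cv2.cvtColor(c["image"],cv2.COLOR_BGR2HSV)
    s=(h[...,1]>140)&(abs(h[...,0].astype(int)-25)<8)&(h[...,2]>120)&(abs(W[...,1]-0.035)<0.03)&(W[...,0]>0.60)&(W[...,0]<0.68)&(W[...,2]>0.008)
    print('stud',np.median(W[s],0),s.sum())
    # key box front and drawer face
    b=(abs(W[...,1]+0.25)<0.08)
    top=b&(W[...,2]>0.060)&(W[...,2]<0.072)&(W[...,0]>0.5); print('box x',np.nanpercentile(W[top][:,0],[1,99]), 'z',np.nanmedian(W[top][:,2]))
    f=b&(W[...,2]>0.045)&(W[...,0]<0.5)&(W[...,0]>0.38); 
    if f.sum(): print('face top x',np.nanpercentile(W[f][:,0],[2,50,98]),W[f][:,2].max())
    fy=(W[...,2]>0.05)&(W[...,2]<0.07)&(W[...,0]<0.465)&(W[...,0]>0.4)&(abs(W[...,1]+0.25)<.15)
    if fy.sum(): print('face y',np.nanpercentile(W[fy][:,1],[1,99]))
    ky=(W[...,2]>0.06)&(W[...,2]<0.072)&(W[...,0]>0.58)&(abs(W[...,1]+0.25)<.15)
    print('box y',np.nanpercentile(W[ky][:,1],[1,99]), rect(W[ky],0.06))
E
```

```text
top {'c': array([0.61887897, 0.05377688]), 'L': 161.74673461914062, 'W': 64.2608871459961, 'a': np.float64(0.009524461703234835), 'z': array([0.00827051, 0.0121483 , 0.01612913]), 'n': 1835}
stud [nan nan nan] 0
box x [0.60965468 0.81517062] z 0.06412937038247736
face top x [0.46504168 0.46999192 0.4741168 ] 0.06638695025438948
face y [-0.25543976 -0.24579055]
box y [-0.36045148 -0.14514727] {'c': array([ 0.71290656, -0.25325204]), 'L': 220.65487670898438, 'W': 210.220703125, 'a': np.float64(1.5683408922698436), 'z': array([0.06088749, 0.06411512, 0.06786258]), 'n': 7552}
side {'c': array([0.59197418, 0.05456405]), 'L': 214.23655700683594, 'W': 69.027099609375, 'a': np.float64(0.02061833047863717), 'z': array([0.00827563, 0.0109643 , 0.01328376]), 'n': 1323}
stud [nan nan nan] 0
box x [0.6072781  0.81346535] z 0.06329640985827073
face top x [0.46286565 0.46587361 0.47198928] 0.06198638017239647
face y [-0.35438628 -0.14398366]
box y [-0.3643483  -0.14407904] {'c': array([ 0.71070422, -0.25053481]), 'L': 224.3837890625, 'W': 211.39683532714844, 'a': np.float64(1.5453436973086823), 'z': array([0.06106599, 0.06327232, 0.06545764]), 'n': 2662}
  return _methods._mean(a, axis=axis, dtype=dtype,
  ret = um.true_divide(
```

```bash
cat >> h.py <<'E'
def jaw(a):  # object's long-axis angle -> jaw yaw near -pi/2
    y=a+np.pi/2
    while y>-np.pi/2+np.pi/2: y-=np.pi
    while y<=-np.pi: y+=np.pi
    return y
def line(x,y,z,q,**k): return servo_line([x,y,z],q,**k)
def pick(x,y,a,ztcp,open_=0.088,zhi=0.13):
    q=quat(jaw(a)); move_gripper(open_)
    move_ptp([x,y,zhi],q); line(x,y,ztcp,q,rate=0.12,contact_N=8) and print('contact on descent',current_position(),current_force())
    move_gripper(0.0); g=current_finger_gap(); print('gap after grip %.4f'%g, 't',current_clock())
    return g
def pic(cam,name):
    c=capture(cam); cv2.imwrite(f"pics/{name}.png",c["image"]); return c
E
python3 - <<'E'
from h import *
import sys
q=quat(jaw(0.06))
move_ptp([0.42,0.30,0.30],q)
c=capture("top"); o=find("top","light_c",c=c); show("l",o)
for k in ["tray3_c","cap_c"]: show(k,find("top",k,c=c))
c2=capture("side"); o2=find("side","light_c",c=c2); show("l",o2)
show("tray3",find("side","tray3_c",c=c2))
pic("top","t1");pic("wrist","w1"); pic("side","s1")
print(current_clock())
E
```

```text
l 0.75 [150.0, 307.0] ([0.4649, 0.3731], 'L58 W33 a0.049', [0.013, 0.029, 0.033], 401)
cap_c 0.54 [201.0, 321.0] ([0.442, 0.2552], 'L69 W28 a-0.288', [0.016, 0.024, 0.03], 306)
l 0.9 [290.0, 413.0] ([0.453, 0.3731], 'L79 W37 a0.059', [0.011, 0.027, 0.03], 1100)
l 0.16 [370.0, 214.0] ([0.5532, -0.2571], 'L213 W181 a1.563', [0.01, 0.019, 0.063], 2966)
tray3 0.32 [246.0, 329.0] ([0.6177, 0.2476], 'L113 W61 a-0.144', [0.009, 0.022, 0.03], 1124)
4.95
```

View pics/t1.png

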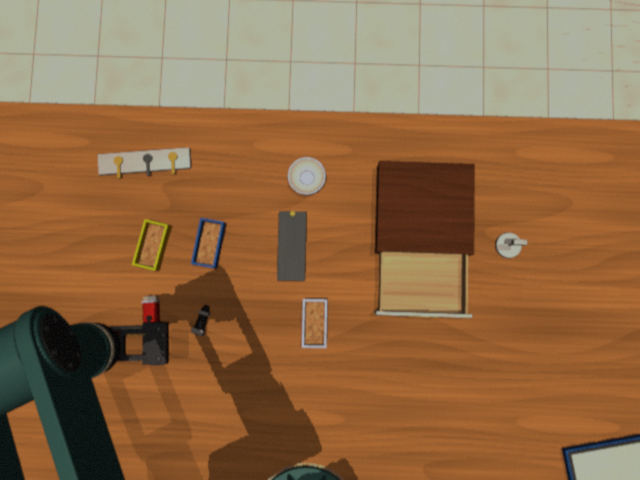

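View pics/w1.png

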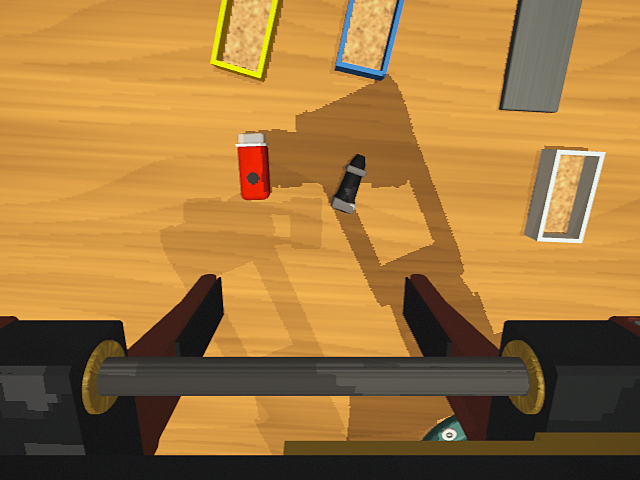

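Run:
```python
from h import *
g=pick(0.454,0.3727,0.06,0.005,open_=0.07)
q=quat(jaw(0.06)); p=current_position()
line(p[0],p[1],0.15,q,rate=0.2); print(current_finger_gap())
pic("wrist","w2")
```

```text
gap after grip 0.0337 t 8.0667
0.034262706341099895
```

Run:
```python
from h import *
q=quat(-np.pi/2)
p=current_position()
move_ptp([0.535,-0.2075,0.17],q); print('gap',current_finger_gap())
r=line(0.535,-0.2075,0.019,q,rate=0.12,contact_N=6); print(r,current_position(),current_force())
print('gap',current_finger_gap())
move_gripper(0.06)
line(0.535,-0.2075,0.17,q,rate=0.2)
c=capture("top"); show("light",find("top","light_c",c=c)); show("cap",find("top","cap_c",c=c))
c=capture("side"); show("light",find("side","light_c",c=c)); show("cap",find("side","cap_c",c=c))
pic("side","s2"); pic("top","t2"); print(current_clock())
```

```text
gap 0.03422152691676175
False [ 0.53559364 -0.20781492  0.01968986] [-0.58439318  0.10334776 -1.42996383]
gap 0.033825287590906535
cap 0.86 [201.0, 321.0] ([0.442, 0.2535], 'L66 W26 a-0.311', [0.017, 0.024, 0.03], 269)
light 0.56 [374.0, 225.0] ([0.5365, -0.2173], 'L119 W79 a-1.411', [0.027, 0.039, 0.043], 314)
cap 0.65 [328.0, 367.0] ([0.4404, 0.2535], 'L71 W30 a-0.308', [0.011, 0.022, 0.028], 502)
cap 0.48 [381.0, 286.0] ([0.4403, -0.0067], 'L112 W62 a-0.017', [0.009, 0.021, 0.03], 986)
14.4167
```

View pics/s2.png

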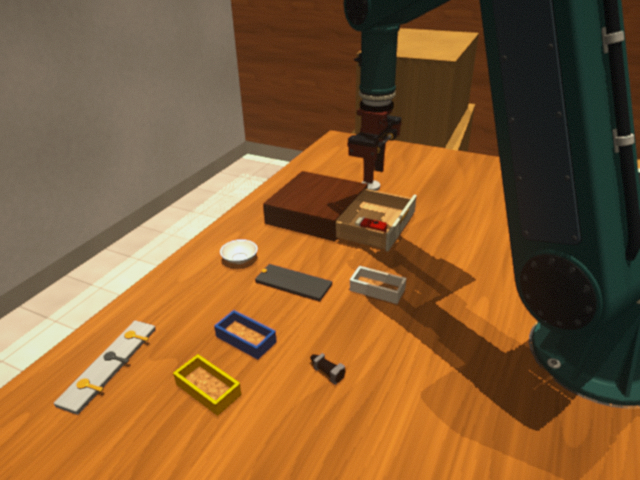

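Run:
```python
from h import *
g=pick(0.4415,0.254,-0.30,0.004,open_=0.07,zhi=0.14)
q=quat(jaw(-0.3)); p=current_position()
line(p[0],p[1],0.17,q,rate=0.2); print('gap',current_finger_gap())
pic("wrist","w3")
q=quat(-np.pi/2)
move_ptp([0.535,-0.298,0.17],q); print('gap',current_finger_gap())
r=line(0.535,-0.298,0.018,q,rate=0.12,contact_N=6); print(r,current_position(),current_force())
print('gap',current_finger_gap())
move_gripper(0.055)
line(0.535,-0.298,0.17,q,rate=0.2)
move_ptp([0.40,-0.2525,0.17],q)
c=capture("top"); show("light",find("top","light_c",c=c)); show("cap",find("top","cap_c",c=c))
c=capture("side"); show("light",find("side","light_c",c=c)); show("cap",find("side","cap_c",c=c))
pic("side","s3"); pic("top","t3");pic("wrist","w4"); print(current_clock())
```

```text
gap after grip 0.0276 t 18.55
gap 0.027803549990593996
gap 0.027563210522734485
False [ 0.53558562 -0.29839203  0.01877295] [-0.27276485 -0.60791314  0.18641432]
gap 0.02767399918853782
light 0.76 [404.0, 285.0] ([0.5381, -0.2066], 'L73 W35 a0.029', [0.033, 0.041, 0.046], 486)
light 0.61 [305.0, 177.0] ([0.7857, 0.0241], 'L88 W85 a0.037', [0.009, 0.018, 0.03], 882)
light 0.41 [422.0, 283.0] ([0.5384, -0.2551], 'L204 W148 a-1.564', [0.009, 0.013, 0.059], 4674)
cap 0.79 [441.0, 290.0] ([0.5362, -0.3002], 'L69 W36 a0.034', [0.014, 0.036, 0.042], 333)
light 0.65 [377.0, 224.0] ([0.5366, -0.2142], 'L130 W80 a-1.342', [0.031, 0.04, 0.044], 320)
cap 0.5 [387.0, 210.0] ([0.5383, -0.3129], 'L76 W76 a-1.429', [0.015, 0.03, 0.039], 253)
25.6167
```

View pics/w4.png

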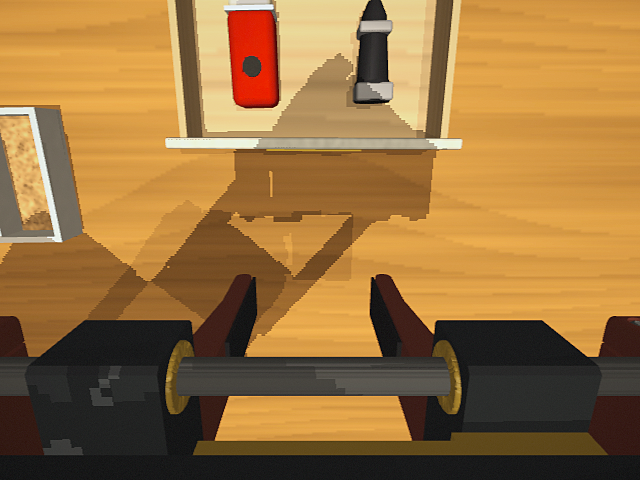

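View pics/t3.png

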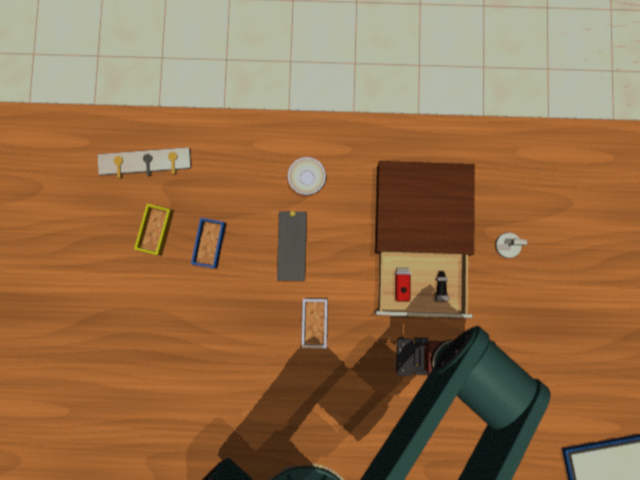

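Run:
```python
from h import *
q=quat(-np.pi/2); y=-0.2525
move_gripper(0.0)
line(0.425,y,0.17,q); line(0.425,y,0.028,q,contact_N=8)
print(current_position())
r=line(0.56,y,0.028,q,rate=0.07,contact_N=15); print(r,current_position(),current_force())
r=line(0.615,y,0.028,q,rate=0.03,contact_N=12); print(r,current_position(),current_force())
sleep(0.3); print(current_force())
pic("top","t4"); pic("side","s4"); print(current_clock())
```

```text
[ 0.42535041 -0.25287293  0.02859678]
False [ 0.56000831 -0.25243532  0.02810165] [-0.58600615  0.19979175  0.54628852]
True [ 0.58803012 -0.25218693  0.02746167] [ 0.70524361 -0.31076432 -0.00962364]
[ 0.00631856  0.55233041 -0.97948211]
31.4833
```

View pics/s4.png

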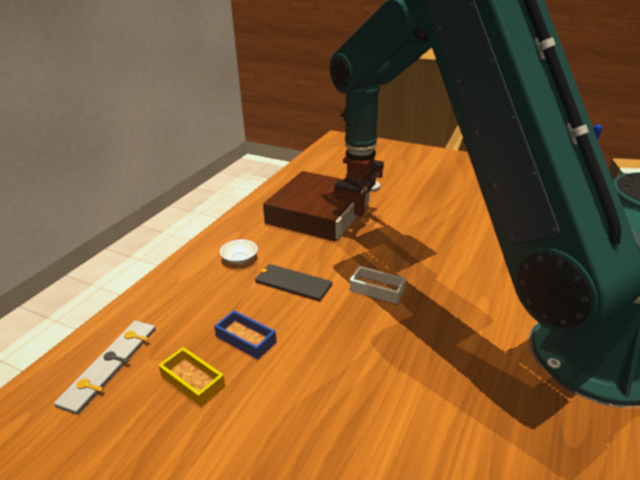

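Run:
```python
from h import *
q=quat(-np.pi/2); y=-0.2525
r=line(0.612,y,0.028,q,rate=0.03,contact_N=20); print(r,current_position(),current_force())
line(0.50,y,0.028,q); line(0.48,y,0.15,q,rate=0.2)
move_ptp([0.45,-0.15,0.25],q)
for cam in ["top","side"]:
    c=capture(cam); W=allpts(c)
    f=(abs(W[...,1]+0.25)<0.08)&(W[...,2]>0.045)&(W[...,2]<0.075)&(W[...,0]<0.63)&(W[...,0]>0.53)
    print(cam,'front x',np.nanpercentile(W[f][:,0],[1,5,25]))
    for k in ["tray1_c","tray2_c","tray4_c"]: show(k,find(cam,k,c=c))
    cv2.imwrite(f"pics/{cam}5.png",c["image"])
print(current_clock())
```

```text
True [ 0.58781557 -0.25162377  0.02675021] [0.38340135 0.10150959 0.51979885]
top front x [0.59867766 0.60011781 0.60630795]
tray1_c 0.98 [210.0, 242.0] ([0.6201, 0.2487], 'L110 W58 a-0.158', [0.008, 0.024, 0.033], 639)
tray2_c 0.65 [155.0, 233.0] ([0.6485, 0.3784], 'L110 W59 a-0.210', [0.008, 0.024, 0.033], 715)
tray4_c 0.64 [318.0, 323.0] ([0.4409, -0.0058], 'L109 W55 a0.030', [0.008, 0.028, 0.034], 542)
tray4_c 0.38 [154.0, 232.0] ([0.6485, 0.3784], 'L110 W59 a-0.210', [0.008, 0.024, 0.033], 715)
side front x [0.5967041  0.59776957 0.60070715]
tray1_c 0.95 [241.0, 332.0] ([0.6183, 0.2477], 'L113 W60 a-0.151', [0.009, 0.022, 0.03], 1161)
tray2_c 0.7 [380.0, 284.0] ([0.4395, -0.0061], 'L110 W62 a0.022', [0.009, 0.021, 0.03], 952)
tray2_c 0.57 [194.0, 376.0] ([0.6466, 0.3778], 'L115 W58 a-0.214', [0.009, 0.023, 0.03], 1274)
tray4_c 0.77 [379.0, 283.0] ([0.4404, -0.0071], 'L112 W64 a0.022', [0.009, 0.022, 0.03], 997)
34.4083
```

View pics/top5.png

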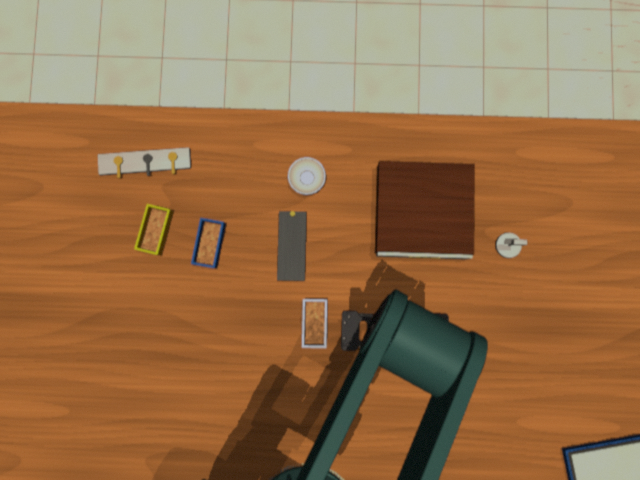

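```bash
cat >> h.py <<'E'
D=np.array([0.6187,0.0538]); DY=0.0095
def place(level,zoff,dx=0,dy=0):
    s=0.015 if level%2==0 else -0.015
    d=np.array([np.cos(DY),np.sin(DY)]); n=np.array([-d[1],d[0]])
    x,y=D+d*(s+dx)+n*dy; q=quat(DY-np.pi/2); zb=0.012+0.03*level
    move_ptp([x,y,zb+0.12],q); print('gap',current_finger_gap())
    if current_finger_gap()<0.05: print('LOST'); return False
    r=line(x,y,zb+zoff+0.0005,q,rate=0.08,contact_N=6); print('contact',r,current_position(),current_force())
    print('gap',current_finger_gap())
    move_gripper(0.072); line(x,y,zb+0.15,q,rate=0.2); return True
E
python3 - <<'E'
from h import *
g=pick(0.4405,-0.0063,0.025,0.005)
q=quat(jaw(0.025)); line(0.4405,-0.0063,0.12,q,rate=0.15); print('gap',current_finger_gap())
place(0,0.005)
move_ptp([0.50,0.24,0.25],quat(-np.pi/2))
for cam in ["top","side"]:
    c=capture(cam)
    for k in ["tray1_c","tray4_c","tray2_c"]: show(k,find(cam,k,c=c))
    cv2.imwrite(f"pics/{cam}6.png",c["image"])
print(current_clock())
E
```

```text
gap after grip 0.0560 t 38.35
gap 0.055678780796789194
gap 0.056164106507919045
contact False [0.6341924  0.05391791 0.01806703] [-0.12917072  0.12470736 -1.0563737 ]
gap 0.0560057413958453
tray1_c 0.66 [209.0, 242.0] ([0.6202, 0.249], 'L110 W59 a-0.155', [0.008, 0.025, 0.033], 640)
tray4_c 0.89 [291.0, 236.0] ([0.6347, 0.0553], 'L111 W62 a0.039', [0.014, 0.019, 0.044], 1174)
tray2_c 0.94 [154.0, 231.0] ([0.6483, 0.3785], 'L110 W60 a-0.206', [0.008, 0.024, 0.033], 723)
tray2_c 0.48 [429.0, 256.0] ([0.6051, -0.2519], 'L215 W14 a1.569', [0.018, 0.058, 0.064], 476)
tray1_c 0.79 [242.0, 330.0] ([0.6189, 0.2478], 'L114 W60 a-0.143', [0.009, 0.022, 0.03], 1139)
tray4_c 0.95 [290.0, 272.0] ([0.6331, 0.0533], 'L113 W62 a-0.003', [0.014, 0.028, 0.041], 1275)
tray4_c 0.6 [351.0, 210.0] ([0.6179, -0.2483], 'L214 W46 a-1.558', [0.012, 0.04, 0.06], 634)
tray2_c 0.77 [192.0, 376.0] ([0.6468, 0.3778], 'L114 W58 a-0.212', [0.01, 0.023, 0.03], 1284)
44.4
```

View pics/side6.png

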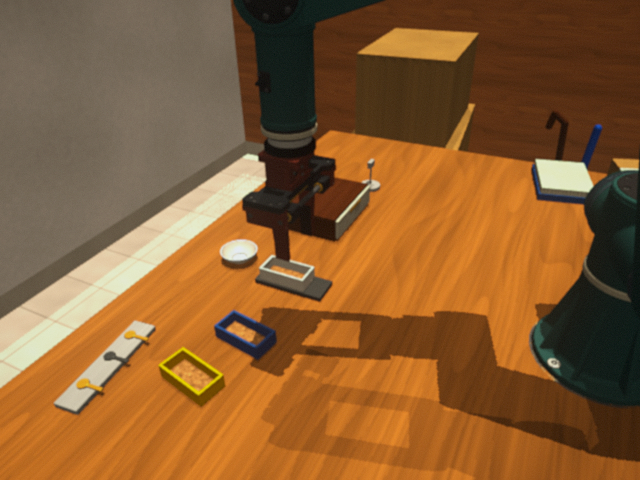

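View pics/top6.png

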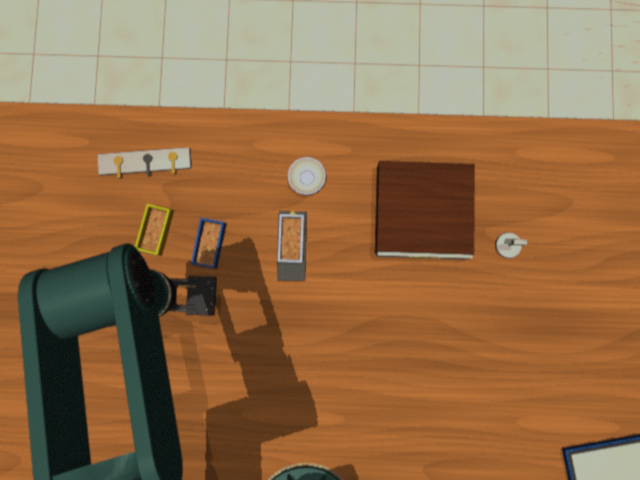

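Run:
```python
from h import *
x,y,a=0.6195,0.2484,-0.15
g=pick(x,y,a,0.005)
q=quat(jaw(a)); line(x,y,0.14,q,rate=0.15); print('gap',current_finger_gap())
place(1,0.005)
move_ptp([0.50,0.25,0.25],quat(-np.pi/2))
for cam in ["top","side"]:
    c=capture(cam)
    for k in ["tray1_c","tray4_c","tray2_c"]: show(k,find(cam,k,c=c))
    o=find(cam,"tray1_c",zmin=0.055,c=c); show("blue rim",o)
    cv2.imwrite(f"pics/{cam}7.png",c["image"])
print(current_clock())
```

```text
gap after grip 0.0557 t 47.3833
gap 0.05606776355059392
gap 0.055904808935623926
contact False [0.60416396 0.05367126 0.04804406] [-0.08867021 -0.29109561 -0.50218197]
gap 0.05622904511437568
tray1_c 0.97 [290.0, 251.0] ([0.6085, 0.0542], 'L118 W56 a0.008', [0.044, 0.05, 0.074], 1276)
tray4_c 0.58 [290.0, 221.0] ([0.6776, 0.054], 'L59 W30 a1.442', [0.015, 0.022, 0.045], 289)
tray2_c 0.62 [154.0, 230.0] ([0.6487, 0.3786], 'L108 W59 a-0.214', [0.008, 0.023, 0.033], 699)
blue rim 0.97 [290.0, 251.0] ([0.6047, 0.0541], 'L110 W56 a0.008', [0.059, 0.072, 0.075], 400)
tray1_c 0.89 [302.0, 264.0] ([0.6023, 0.0541], 'L111 W63 a0.033', [0.045, 0.057, 0.072], 1158)
tray4_c 0.65 [278.0, 277.0] ([0.6368, 0.0669], 'L122 W50 a-0.199', [0.012, 0.027, 0.042], 624)
tray2_c 0.72 [190.0, 376.0] ([0.6463, 0.3774], 'L114 W59 a-0.217', [0.009, 0.023, 0.03], 1278)
blue rim 0.89 [302.0, 264.0] ([0.6013, 0.0535], 'L109 W63 a0.015', [0.056, 0.065, 0.072], 651)
53.6
```

View pics/side7.png

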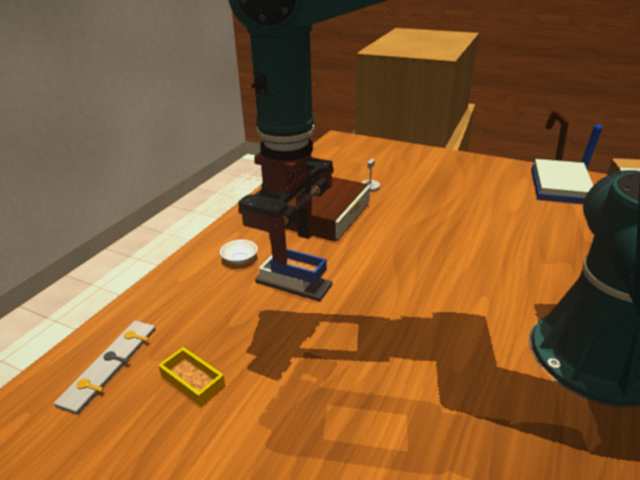

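View pics/top7.png

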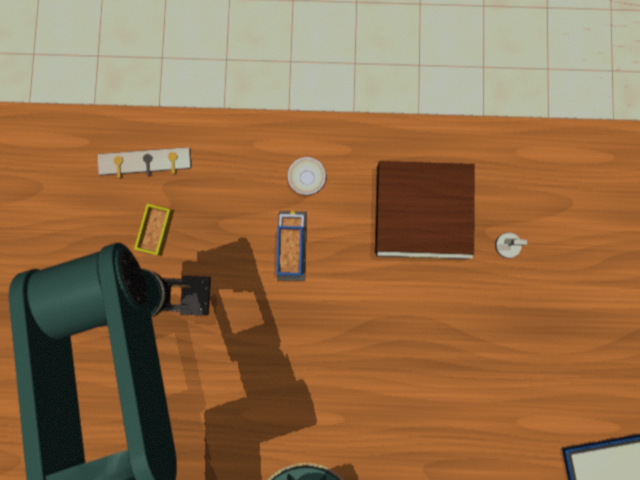

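Blue at (0.604, 0.054), rim at 72 mm: level 2 is good. Now yellow.

Run:
```python
from h import *
x,y,a=0.6475,0.378,-0.21
g=pick(x,y,a,0.005)
q=quat(jaw(a)); line(x,y,0.18,q,rate=0.15); print('gap',current_finger_gap())
place(2,0.005)
move_ptp([0.45,0.30,0.30],quat(-np.pi/2))
for cam in ["top","side"]:
    c=capture(cam)
    for k,z in [("tray2_c",.085),("tray1_c",.055),("tray4_c",.03),("tray3_c",.008),("dish",.008),("clip",.008)]: show(k,find(cam,k,zmin=z,c=c))
    W=allpts(c); f=(abs(W[...,1]+0.25)<0.08)&(W[...,2]>0.045)&(W[...,2]<0.075)&(W[...,0]<0.63)&(W[...,0]>0.53)
    print(cam,'front x',np.nanpercentile(W[f][:,0],[1,5,25]))
    cv2.imwrite(f"pics/{cam}8.png",c["image"])
print(current_clock())
```

```text
gap after grip 0.0559 t 56.7833
gap 0.055799035296527064
gap 0.05549904030613177
contact False [0.63418427 0.05394842 0.07809406] [ 0.05169458  0.12744988 -2.81565697]
gap 0.05581157293480249
tray2_c 0.63 [288.0, 236.0] ([0.6347, 0.0546], 'L111 W57 a0.009', [0.088, 0.101, 0.105], 417)
tray1_c 0.82 [288.0, 271.0] ([0.5647, 0.0537], 'L56 W30 a-1.565', [0.064, 0.072, 0.076], 139)
dish 0.92 [307.0, 176.0] ([0.7857, 0.0229], 'L88 W87 a0.034', [0.009, 0.018, 0.029], 878)
clip 0.82 [508.0, 244.0] ([0.6375, -0.4589], 'L58 W57 a-1.502', [0.009, 0.013, 0.088], 499)
top front x [0.59870378 0.60014139 0.60631109]
tray2_c 0.97 [276.0, 250.0] ([0.6329, 0.0558], 'L114 W60 a-0.019', [0.086, 0.095, 0.102], 535)
tray1_c 0.48 [353.0, 211.0] ([0.6015, -0.2464], 'L206 W11 a1.555', [0.055, 0.059, 0.061], 149)
tray4_c 0.74 [280.0, 277.0] ([0.6333, 0.0766], 'L120 W37 a-0.256', [0.03, 0.036, 0.042], 235)
dish 0.77 [238.0, 252.0] ([0.7839, 0.0224], 'L89 W89 a-1.348', [0.009, 0.019, 0.028], 565)
clip 0.47 [370.0, 183.0] ([0.6137, -0.4266], 'L132 W44 a-1.126', [0.009, 0.012, 0.088], 145)
side front x [0.59629655 0.59770107 0.60021479]
64.1833
```

View pics/side8.png

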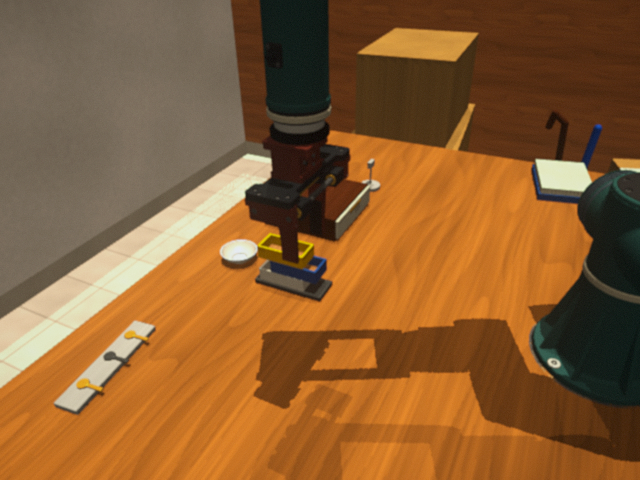

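View pics/top8.png

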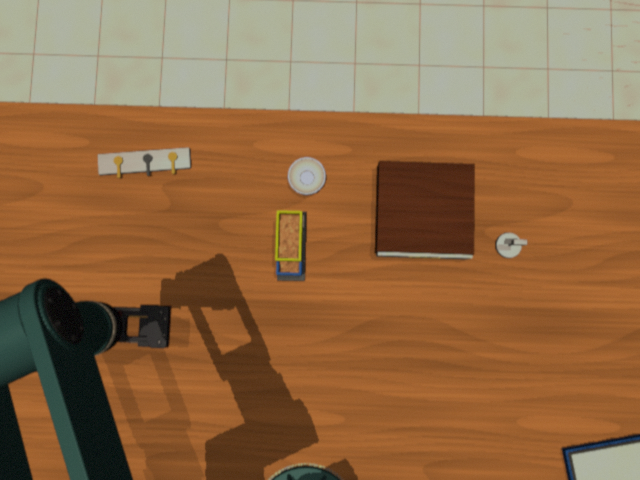

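Run:
```python
from h import *
sleep(0.5); c=capture("top"); show("y",find("top","tray2_c",zmin=.085,c=c)); show("b",find("top","tray1_c",zmin=.055,c=c))
close_job(); print(current_clock())
```

```text
y 0.86 [288.0, 236.0] ([0.6346, 0.0544], 'L111 W56 a0.011', [0.088, 0.101, 0.105], 413)
b 0.68 [292.0, 269.0] ([0.5643, 0.0539], 'L56 W29 a-1.541', [0.062, 0.072, 0.075], 136)
the job is handed in; nothing more can be done
the job is handed in; nothing more can be done
```

I finished the job and handed it in at about 65 s on the robot's clock. It gives no verdict, so the results below are from my own checks.

- **Drawer:** The red light and the umbrella cap lay side by side in the drawer. I pushed it in until it met a firm stop, and a second push stopped at the same place. Its front now reads x ≈ 0.598, about 10 mm in front of the box, which fits a closed drawer. With the drawer shut I could not see its contents or read the joint directly.
- **Trays:** There were three trays; I saw no green one in any view. They are stacked on the strip as follows:

| Level | Tray | Offset from the strip's middle | Height check |
|---|---|---|---|
| Lowest | White | about 15 mm towards the stud | rim about 43 mm |
| Middle | Blue | about 15 mm away from the stud | rim 72 mm |
| Top | Yellow | about 16 mm towards the stud | rim 102 mm |

- **Alignment:** The top camera put the trays within about 1.5 mm of the centre line. The top two were within about 0.01 rad of square. White read 0.03 rad off square from the top camera and −0.01 rad from the side one, within the 0.15 rad limit.
- **Surprises:** The yellow tray was knocked about 35 mm aside during the run. I measured its place again before picking it up. I saw no grip slip.
- **Left alone:** The ring dish and note holder read within about 2 mm of where they started in the top view.
- **Detector misreports:** The networks sometimes named the wrong thing, for example the key box front or another tray. I went by position, size and the pictures in those cases.

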